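# Slide the kettle to the other ring and clamp it with the bar

## Task

Slide the kettle sideways across the hob from the wide ring to the narrow ring, keeping it flat on the glass all the way: do not lift or tip it. Then draw the sliding bar at the back of the hob towards you, pushing the kettle along, until you feel that it presses the kettle firmly against the stop rail in front (about 10 N, never roughly), and let go, leaving the kettle on the narrow ring snug between rail and bar. Do not disturb the things beside the hob.

Things in the scene. Friction and masses are not known exactly. Their poses are not given: they have to be found in the camera images.
- hob: Flat fixed table-top hob, 325 (x) by 490 mm (y), black glass top 30 mm above the worktop. x away from the robot, y left, z up; origin at worktop level between the rings, whose centres are at x = -4, y = +-115 mm. Near side: stop rail along y, 14 mm thick, 26 to 40 mm above the glass, locked anew each time: its kettle face is at x = -97 to -115 mm, unmeasured. Tracks at y = +-232 mm.
- wide_ring: Thin grey ring printed on the glass, 206 mm across, with a cross in the middle; the kettle starts on it. Either left or right. Origin at its centre on the glass. Flat, nothing to feel.
- narrow_ring: Thin grey ring printed on the glass, 140 mm across, with a cross in the middle; the kettle's goal. Origin at its centre on the glass. Flat, nothing to feel.
- kettle: Grey steel kettle, smooth base, 0.5 to 0.9 kg, 189 mm across near the base, walls nearly upright up to 50 mm, 234 mm high, with a black bail handle over the top. Origin on the underside, 19 mm from the base's centre; z up; the handle lies in its y-z plane; the short spout points to +y and reaches 130 mm from the centre, more than 60 mm above the base.
- kettle_base (a point): Centre of the kettle's round underside (the kettle's radius about it is 94 mm, within 2 mm); axes as the kettle's.
- kettle_grip (a point): Point in the top of the kettle's handle, 219 mm above its underside and about 15 mm below the top of the handle; the handle there is 26 mm wide along its x and runs along its y; axes as the kettle's.
- bar (a joint): Slide of the retaining bar, m: 0 with the bar at the back (away from the robot), growing as the bar is pulled along the hob's -x towards the stop rail, up to 0.08. It moves with a little friction (about 3 N) and stays where it is left.
- bar_mid (a point): Middle of the sliding bar: straight flat steel bar along the hob's y, 16 mm thick (x), 22 mm high (24 to 46 mm above the glass; this point is at 35 mm), 436 mm long between two end blocks on the tracks. It can be gripped, or pulled from behind, anywhere along it that is clear of the kettle. Axes as the hob's.
- mug: White mug, 97 mm high, standing to the right of the hob; leave alone. Origin on the underside.
- canister: Cream canister with a lid, 92 mm across, 120 mm high, right of the hob; leave alone. Origin centre of the underside.
- salt: Glass salt shaker, 44 mm across, 90 mm high, right of the hob; leave alone. Origin centre of the underside.
- spice: Spice jar, 46 mm across, 98 mm high, right of the hob; leave alone. Origin centre of the underside.

How it is judged:
On the way, in this order (a step that is already met when the one before it is completed fails the run):
1. the kettle has been slid to the narrow ring, its base centre within 25 mm of the ring's centre, and stands still (horizontal distance between kettle_base and narrow_ring below 0.025 m and linear speed of kettle below 0.02 m/s), for 0.2 s.
2. the bar presses the kettle with 4.5 N or more (more than it takes to slide it: the rail holds it) (contact force between bar and kettle above 4.5 N), for 0.2 s.
At the end, for the whole second after the job is handed in: The kettle stands still and upright (0.05 rad) on the glass, its base centre within 27 mm of the narrow ring's centre, and no more than 106.5 mm from the bar's middle line (the bar is against the kettle) (horizontal distance between kettle_base and narrow_ring below 0.027 m and x of kettle_base in the frame of bar_mid above -0.1065 m and angle between kettle's own z axis and vertical below 0.05 rad and linear speed of kettle below 0.01 m/s and z of kettle in the frame of hob below 0.033 m); the robot touches nothing.
It fails at once if the kettle is lifted more than 5 mm off the glass (z of kettle in the frame of hob above 0.035 m).
It fails at once if the kettle is tipped by more than 0.12 rad (angle between kettle's own z axis and vertical above 0.12 rad).
It fails at once if the bar squeezes the kettle with more than 25 N (contact force between bar and kettle above 25 N).
It fails at once if the mug, canister, salt shaker or spice jar is moved more than 20 mm (distance of any of mug, canister, salt, spice from where it was at the start of the episode above 0.02 m).
It also fails if it takes over 67 s, if anything falls off the work surface, if the arm or the gripper's body presses on something with over 40 N, if the wrist force passes 120 N, or if a joint passes its speed limit or range.

## Robot

A 6-joint arm with a two-finger parallel gripper is mounted at the origin on the work surface; the furniture and walls round the work are solid. World frame = base frame: x ahead of the robot, y to its left, z up, the work surface at z = 0. Lengths are in m, angles in rad, forces in N, time in s.
With the tool pointing down it reaches from about 0.35 to 0.775 m from the base axis. Payload 5.5 kg.
Tool frame: the origin (TCP) lies at the very end of the fingers, on their centre line; the grasp point (between the pads) lies 19 mm behind it (grip_point_offset is the distance from the TCP to the grasp point, in m); z points along the fingers, y is the direction in which the jaws open and shut (so a half turn about z gives the same grasp; the last joint's range is limited). The gripper opens to 85 mm and grips with 20 to 120 N. Pads are 22 mm wide; open, the fingers measure 114 mm over their backs; the gripper's body (76 mm by 85 mm) begins 54 mm behind the grasp point. The pads swing forward as they close: fully open they stand 13 mm farther back than shut.
Start: joints at [1.194, 0.313, 0.046, 1.304, 0, 1.431], TCP at [0.135, 0.559, 0.231] pointing down, gripper open.
Joint ranges: [-2.76, 2.76], [-0.86, 1.69], [-1.03, 1.26], [-2.2, 2.34], [-1.47, 1.5], [-3.14, 3.14]. Speed limits (rad/s): [2.57, 2.57, 3.14, 3.14, 3.14, 3.14].

## Interface

Orientations are given as a unit quaternion [w, x, y, z].
In Python, from workcell import * gives the robot as it stands.
- The arm moves only by the shell command python3 -m crank 'ROWS' [OPENING] [FORCE]. ROWS is a JSON object of lists of equal length, an entry for each row: "travel": the shift along the tool's x, y, z in units of 40 mm (1.0 is 40 mm), a list of three; "turn": the turn about the tool's z in rad. In form: {"travel": [[x, y, z], ...], "turn": [turn, ...]}. A call has 1 to 5 rows; each row is the pose to reach, as a shift and turn from the pose commanded when the call began, along the tool's axes at that moment; what a row does not reach only later rows make up. A row lasts 1/12 s, in which the tool goes at most 41.7 mm and 7.16 degrees, less where a joint would pass 70% of its speed; a pose out of reach is approached as far as the arm can. A call with a gripper value outside its range is refused whole. OPENING is the finger opening in mm, from 0 to 85.4, set as the call begins (- or left out, the last holds). The fingers move at their own pace and stop on an object; FORCE is the grip in N (left out, the last holds). Time passes only in rows, so rows that repeat a pose let the fingers close. It gives the time, the measured TCP pose, the force and the opening at its end, in the units of the state.
- get_state(): the state, without advancing time (a new reading comes with each control period).
- read_camera(name): name is "scene" or "top"; returns a dict with "image" (384x512x3 uint8, red, green, blue), "K" (3x3 intrinsics, pixels), "R" (3x3) and "t" (3): a world point X has camera coordinates R X + t. Camera axes: x right, y down, z forward; pixel columns grow to the right and rows downward; lengths in m; the calibration is good to about 2 mm. A picture is of the moment at which its call begins. There is no depth.
- hand_in(): hands the job in, once; it reports no verdict.
The state is a dict: "clock": time; "joint_pos": joint angles; "qvel": joint speeds; "tau": joint torques, N m; "tcp_pos": TCP position; "orientation": TCP orientation; "wrist_force": force on the tool from outside, world axes, zero at the start; "ft_torque": the same for the moment, N m; "finger_gap": finger opening in m.
Only numpy, scipy, OpenCV 4.12 (cv2) and the standard library are available. Lean on these libraries where they do the work, as an engineer would, in place of code of your own. Each camera call takes 0.05 s, during which the arm holds its last target. There are 200 camera calls.

## Working session

There is one attempt and no reset: what is moved stays moved. The work goes in short steps, Python scripts to look and compute and a shell command to move; the robot and the scene stay as the last step left them, time stands still between calls to the robot, and variables do not carry over. Pictures are saved under pics/ and viewed, about 8 in all and at most 12, crops included, and the job is handed in when it is done.

```bash
mkdir -p pics; ls; python3 - <<'E'
from workcell import *
import cv2
print(get_state())
for n in("scene","top"):
    c=read_camera(n); cv2.imwrite(f"pics/{n}0.png",c["image"][:,:,::-1]); print(c["K"],c["R"],c["t"])
E
```

```text
pics
{'clock': 0.0, 'joint_pos': array([1.19440857e+00, 3.14022038e-01, 4.50075824e-02, 1.30359757e+00,
       6.20340696e-05, 1.43118898e+00]), 'qvel': array([-0.00032275, -0.00066951,  0.00047959, -0.00156179, -0.00055808,
       -0.00044693]), 'tau': array([-1.04271923e-03, -4.80623889e+01,  2.98537338e+01,  1.95619423e-02,
       -2.06493219e-04,  1.44555983e-06]), 'tcp_pos': array([0.13469215, 0.55849429, 0.23040825]), 'orientation': array([-2.61624174e-04,  1.18113814e-01,  9.92999648e-01, -8.69890574e-04]), 'wrist_force': array([ 0.66721123,  0.7220445 , -0.67894017]), 'ft_torque': array([ 0.02540003,  0.01303092, -0.02874204]), 'finger_gap': 0.08528353502788173}
[[348.85467929   0.         248.84306248]
 [  0.         348.85467929 197.28304059]
 [  0.           0.           1.        ]] [[ 0.67070248 -0.74167643  0.00861695]
 [-0.52785812 -0.48544235 -0.69693008]
 [ 0.52107964  0.46288421 -0.71708731]] [-0.44474038  0.27774474  0.87918922]
[[460.25842091   0.         253.89604321]
 [  0.         460.25842091 194.84570022]
 [  0.           0.           1.        ]] [[-0.01244016 -0.99991912  0.00264473]
 [-0.98515777  0.01180358 -0.17124499]
 [ 0.17119992 -0.00473579 -0.98522493]] [-0.15080963  0.50978363  1.28323744]
```

View pics/scene0.png

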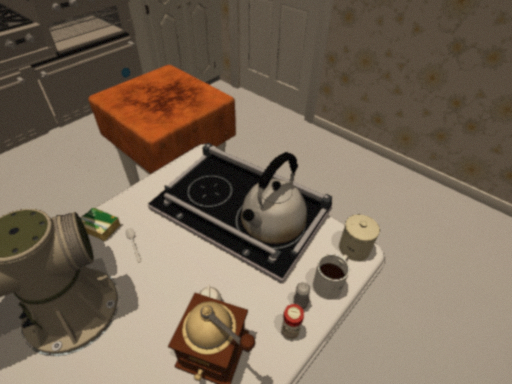

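View pics/top0.png

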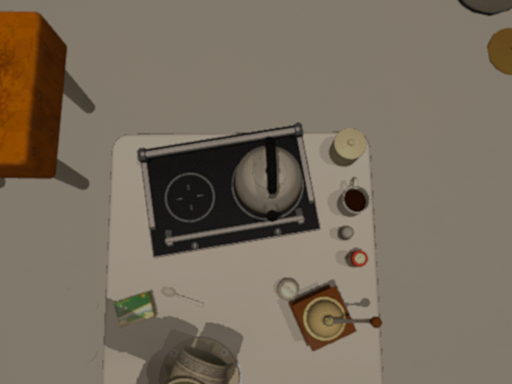

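The scene shows the kettle on the right-hand wide ring (top px ~268,182), with its spout towards the robot and the handle along world x. The narrow ring is on the left (~190,197), the rail at row ~230, the bar at the back at row ~143, and the objects to the right. I'll enlarge the top view for exact pixels.

```bash
python3 - <<'E'
import cv2
a=cv2.imread("pics/top0.png")[118:258,130:325]
a=cv2.convertScaleAbs(a,alpha=1.6,beta=15)
cv2.imwrite("pics/c0.png",cv2.resize(a,None,fx=4,fy=4,interpolation=cv2.INTER_CUBIC))
E
```

```text
(no output)
```

View pics/c0.png

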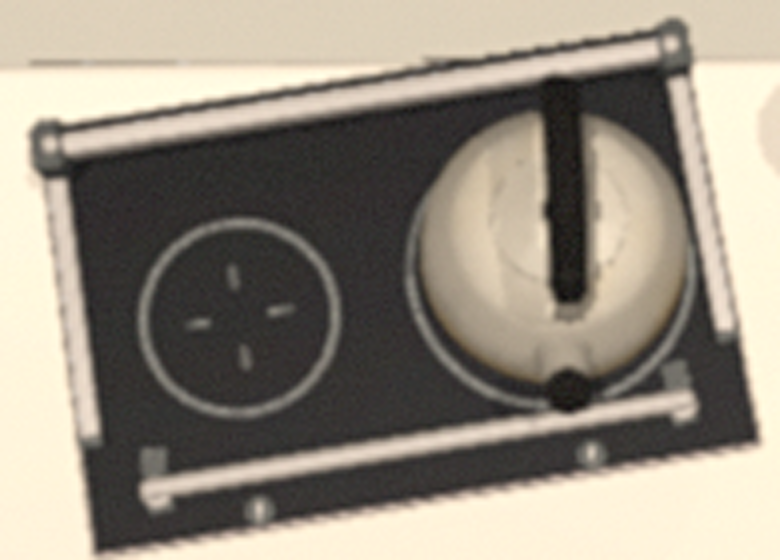

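The crop shows, in crop pixels: narrow ring centre at (240,317), bar end blocks at (48,147) and (673,43), rail from (155,490) to (685,405), hob front corners at (97,550) and (757,440), and the handle from (560,80) to (570,300). Next I'll turn these into world coordinates.

```bash
cat > h.py <<'E'
import numpy as np, cv2
from workcell import *
def ray(c,p,z):
    d=np.linalg.inv(c["K"])@[p[0],p[1],1.]; d=c["R"].T@d; o=-c["R"].T@c["t"]
    return o+d*(z-o[2])/d[2]
def proj(c,X):
    q=c["K"]@(c["R"]@np.array(X)+c["t"]); return q[:2]/q[2]
def crop(c): # crop px -> full
    return [(c[0]+.5)/4-.5+130,(c[1]+.5)/4-.5+118]
def rigid(a,b):
    a=np.array(a,float);b=np.array(b,float);A=a-a.mean(0);B=b-b.mean(0)
    th=np.arctan2((A[:,0]*B[:,1]-A[:,1]*B[:,0]).sum(),(A*B).sum())
    R=np.array([[np.cos(th),-np.sin(th)],[np.sin(th),np.cos(th)]]);return th,R,b.mean(0)-R@a.mean(0)
E
python3 - <<'E'
from h import *
c=read_camera("top");s=read_camera("scene")
w=lambda p,z:ray(c,crop(p),z)[:2]
src=[(-.004,.115),(-.1625,.245),(-.1625,-.245)]
dst=[w((240,317),.03),w((97,550),.03),w((757,440),.03)]
th,R,t=rigid(src,dst);np.savez("hob.npz",th=th,R=R,t=t)
print("hob",th,t,[np.round((R@a+t-b)*1000,1) for a,b in zip(np.array(src),dst)])
H=lambda X:R.T@(X-t)
print("wide in world",R@[-.004,-.115]+t,"narrow",R@[-.004,.115]+t)
for n,p,z in[("barL",(48,147),.065),("barR",(673,43),.065),("bar mid top",(360,97),.076),("railtopL",(155,490),.065),("railR",(685,405),.065),("h0",(560,80),.24),("h1",(570,300),.24),("hm",(565,190),.264)]:
    X=w(p,z);print(n,X,"hob",H(X))
pts=np.array([w(p,.06) for p in[(420,250),(440,310),(480,350),(530,378),(610,375),(660,335),(685,280)]])
A=np.c_[2*pts,np.ones(7)];q=np.linalg.lstsq(A,(pts**2).sum(1),rcond=None)[0]
print("kettle fit",q[:2],"r",np.sqrt(q[2]+q[:2]@q[:2]),"hob",H(q[:2]))
cx=q[:2]
im=s["image"][140:260,225:320]
im=cv2.resize(im[:,:,::-1],None,fx=5,fy=5,interpolation=cv2.INTER_CUBIC);im=cv2.convertScaleAbs(im,alpha=1.5)
cv2.imwrite("pics/c1.png",im)
for z in(.234,.249,.264):print(z,proj(s,[*w((565,190),z),z]))
E
```

```text
hob 0.15741770304310432 [ 0.53378498 -0.08165074] [array([5.2, 1.2]), array([-4.6,  4.8]), array([-0.6, -6. ])]
wide in world [ 0.5478628  -0.19585588] narrow [0.51180607 0.03130026]
barL [0.62646431 0.16495292] hob [0.13019304 0.22902532]
barR [ 0.69919887 -0.28742481] hob [ 0.13110975 -0.22916142]
bar mid top [ 0.6578848 -0.0604149] hob [0.12589449 0.00151834]
railtopL [0.37897304 0.08317705] hob [-0.12705797  0.18705937]
railR [ 0.43409002 -0.28823055] hob [-0.13084745 -0.18839652]
h0 [ 0.6189724  -0.19731724] hob [ 0.06600126 -0.12759103]
h1 [ 0.47887189 -0.20089189] hob [-0.07292734 -0.10915814]
hm [ 0.54241256 -0.198079  ] hob [-0.00973136 -0.11634121]
kettle fit [ 0.54910853 -0.20058755] r 0.09598616508512234 hob [-0.00351144 -0.11986845]
0.234 [277.27276393 166.97289506]
0.249 [276.58137617 163.09148396]
0.264 [275.87062469 159.10136607]
```

View pics/c1.png

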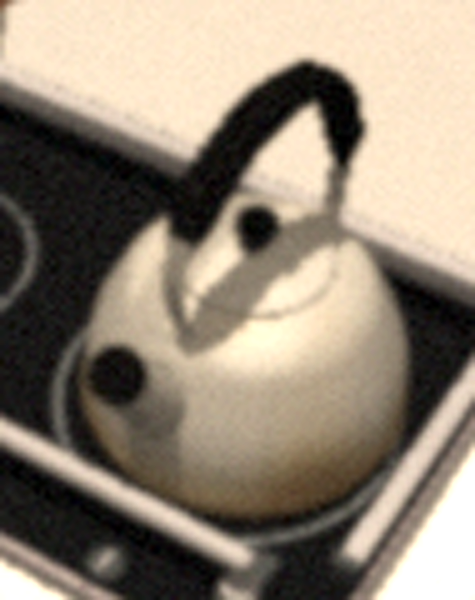

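The enlarged scene view confirms the handle arch, with its midpoint near crop (255,100). That matches the top-view ray. The fit residuals suggest the hob's front corners lie at worktop level, so I'll refit with that and work out the first move.

```bash
cat > to.py <<'E'
import sys; from h import *
from scipy.spatial.transform import Rotation as Ro
# to.py x y z [yaw of tool y axis, deg]
s=get_state(); x=[float(v) for v in sys.argv[1:]]
R=Ro.from_quat(s["orientation"],scalar_first=True).as_matrix()
a=np.degrees(np.arctan2(R[1,1],R[0,1]))
print("clk",round(s["clock"],2),"tcp",s["tcp_pos"].round(4),"yaw_y",a.round(2),"f",s["wrist_force"].round(1),"gap",round(s["finger_gap"],4))
print("units",(R.T@(np.array(x[:3])-s["tcp_pos"])/.04).round(3),"turn",[round(-np.radians((y-a+180)%360-180),3) for y in x[3:]])
E
python3 - <<'E'
from h import *
c=read_camera("top")
w=lambda p,z:ray(c,crop(p),z)[:2]
src=[(-.004,.115),(-.1625,.245),(-.1625,-.245),(.13,.232),(.13,-.232)]
dst=[w((240,317),.03),w((97,550),.0),w((757,440),.0),w((48,147),.065),w((673,43),.065)]
for k in(3,5):
    th,R,t=rigid(src[:k],dst[:k])
    H=lambda X:R.T@(X-t)
    print("hob",th,t,[np.round((R@a+t-b)*1000,1) for a,b in zip(np.array(src),dst)])
    print("narrow",R@[-.004,.115]+t,H(dst[0]))
    for n,p,z in[("bar",(360,97),.076),("railL",(155,490),.07),("railR",(685,405),.07)]: print(n,H(w(p,z)))
    print("kettle",H(np.array([.5491,-.2006])))
    if k==3: np.savez("hob.npz",th=th,R=R,t=t)
E
python3 to.py .545 -.198 .33 91.5
```

```text
hob 0.1580704800198272 [ 0.53523932 -0.08090743] [array([6.6, 1.9]), array([-4.6, -0.9]), array([-1.9, -1. ]), array([0.6, 3.7]), array([ 0.9, -2.1])]
narrow [0.51318669 0.03202919] [-0.01079237  0.11415623]
bar [0.12434223 0.00093106]
railL [-0.12900933  0.18579985]
railR [-0.13302823 -0.18819482]
kettle [-0.0051533  -0.12038219]
hob 0.15779774823805442 [ 0.53491892 -0.08122902] [array([6.3, 1.6]), array([-4.9, -1.2]), array([-2.3, -1.3]), array([0.4, 3.4]), array([ 0.6, -2.5])]
narrow [0.51289709 0.03171362] [-0.01045654  0.11442052]
bar [0.12470893 0.00123221]
railL [-0.12869304  0.1860319 ]
railR [-0.13260994 -0.18796385]
kettle [-0.00475351 -0.12011635]
clk 0.25 tcp [0.1348 0.5588 0.2309] yaw_y 76.43 f [-1.3  0.2  1.2] gap 0.0854
units [-14.406 -15.988  -2.467] turn [np.float64(-0.263)]
```

```bash
python3 -m crank '{"travel":[[0,0,-0.8],[0,0,-1.6],[0,0,-2.5],[-0.6,-0.7,-2.5],[-1.2,-1.4,-2.5]],"turn":[0,0,0,0,0]}' 85
python3 -m crank '{"travel":[[-0.65,-0.73,0],[-1.3,-1.46,0],[-1.95,-2.2,0],[-2.6,-2.9,0],[-3.3,-3.65,0]],"turn":[0,0,0,0,0]}'
python3 -m crank '{"travel":[[-0.65,-0.73,0],[-1.3,-1.46,0],[-1.95,-2.2,0],[-2.6,-2.9,0],[-3.3,-3.65,0]],"turn":[0,0,0,0,0]}'
python3 -m crank '{"travel":[[-0.65,-0.73,0],[-1.3,-1.46,0],[-1.95,-2.2,0],[-2.6,-2.9,0],[-3.3,-3.65,0]],"turn":[-0.08,-0.16,-0.263,-0.263,-0.263]}'
python3 to.py .545 -.198 .33 91.5
```

```text
clock: 0.67
tcp_pos: [0.1693, 0.4956, 0.334]
orientation: [0.001, 0.117, 0.993, 0.003]
wrist_force: [1.4, -0.7, -0.3]
finger_gap: 0.0848
clock: 1.08
tcp_pos: [0.2626, 0.3189, 0.3314]
orientation: [0.0, 0.118, 0.993, 0.0]
wrist_force: [0.9, 0.5, 1.1]
finger_gap: 0.0848
clock: 1.5
tcp_pos: [0.3567, 0.1459, 0.3316]
orientation: [0.0, 0.118, 0.993, 0.0]
wrist_force: [1.2, 0.8, -0.1]
finger_gap: 0.0848
clock: 1.92
tcp_pos: [0.4509, -0.0272, 0.3315]
orientation: [0.0, -0.013, 1.0, 0.0]
wrist_force: [0.9, 0.5, -0.2]
finger_gap: 0.0849
clk 1.92 tcp [ 0.4509 -0.0272  0.3315] yaw_y 91.51 f [ 0.9  0.5 -0.2] gap 0.0849
units [-2.239 -4.329  0.038] turn [np.float64(0.0)]
```

```bash
python3 -m crank '{"travel":[[-0.45,-0.87,0],[-0.9,-1.74,0],[-1.35,-2.6,0],[-1.8,-3.47,0],[-2.24,-4.33,0]],"turn":[0,0,0,0,0]}'
python3 -m crank '{"travel":[[0,0,0],[0,0,0]],"turn":[0,0]}'
python3 to.py .545 -.198 .230 91.5
python3 - <<'E'
from h import *
a=[]
for n,(y,x) in(("top",(120,200)),("scene",(110,220))):
    c=read_camera(n);i=c["image"][y:y+120,x:x+110,::-1];a.append(cv2.resize(i,None,fx=3.5,fy=3.5,interpolation=cv2.INTER_CUBIC))
cv2.imwrite("pics/p5.png",cv2.convertScaleAbs(np.hstack(a),alpha=1.5))
E
```

```text
clock: 2.33
tcp_pos: [0.5453, -0.1982, 0.3311]
orientation: [0.0, -0.013, 1.0, 0.0]
wrist_force: [0.9, -0.0, 1.8]
finger_gap: 0.0849
clock: 2.5
tcp_pos: [0.5451, -0.1981, 0.3294]
orientation: [-0.001, -0.012, 1.0, 0.001]
wrist_force: [-0.6, 1.4, -0.8]
finger_gap: 0.0852
clk 2.5 tcp [ 0.5451 -0.1981  0.3294] yaw_y 91.33 f [-0.6  1.4 -0.8] gap 0.0852
units [-4.000e-03 -1.000e-03  2.485e+00] turn [np.float64(-0.003)]
```

View pics/p5.png

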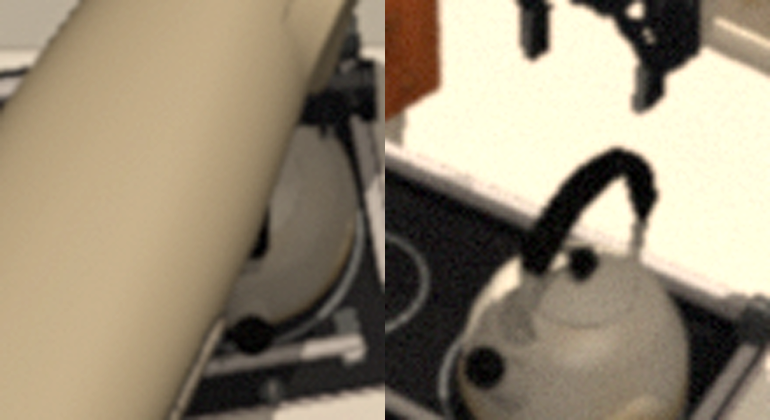

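The fingers straddle the handle: fingertips at scene-crop (533,55) and (648,105), with their mid-point projecting down onto the arch. Next I'll lower the tool and grip gently.

```bash
python3 -m crank '{"travel":[[0,0,0.6],[0,0,1.2],[0,0,1.7],[0,0,2.15],[0,0,2.48]],"turn":[0,0,0,0,0]}'
python3 -m crank '{"travel":[[0,0,0],[0,0,0],[0,0,0],[0,0,0],[0,0,0]],"turn":[0,0,0,0,0]}' 0 25
python3 -m crank '{"travel":[[0,0,0],[0,0,0],[0,0,0],[0,0,0],[0,0,0]],"turn":[0,0,0,0,0]}' 0 40
python3 to.py .503 .033 .230 91.5
```

```text
clock: 3.02
tcp_pos: [0.5436, -0.194, 0.2313]
orientation: [-0.0, -0.014, 1.0, 0.0]
wrist_force: [-1.2, -0.3, -0.4]
finger_gap: 0.085
clock: 3.43
tcp_pos: [0.5455, -0.197, 0.2339]
orientation: [0.001, -0.013, 1.0, -0.001]
wrist_force: [0.9, 0.8, 8.0]
finger_gap: 0.0248
clock: 3.85
tcp_pos: [0.5455, -0.1974, 0.2335]
orientation: [0.001, -0.013, 1.0, -0.001]
wrist_force: [-0.8, -4.6, 5.4]
finger_gap: 0.025
clk 3.85 tcp [ 0.5455 -0.1974  0.2335] yaw_y 91.45 f [-0.8 -4.6  5.4] gap 0.025
units [0.915 5.784 0.073] turn [np.float64(-0.001)]
```

```bash
python3 -m crank '{"travel":[[0.01,0.05,0],[0.02,0.15,0],[0.05,0.3,0],[0.08,0.5,0],[0.12,0.7,0]],"turn":[0,0,0,0,0]}'
python3 to.py .503 .033 .230 91.5
```

```text
clock: 4.27
tcp_pos: [0.5409, -0.1702, 0.2341]
orientation: [0.002, -0.012, 1.0, -0.002]
wrist_force: [1.3, -5.8, 6.7]
finger_gap: 0.0245
clk 4.27 tcp [ 0.5409 -0.1702  0.2341] yaw_y 91.42 f [ 1.3 -5.8  6.7] gap 0.0245
units [0.821 5.102 0.077] turn [np.float64(-0.001)]
```

```bash
python3 -m crank '{"travel":[[0.04,0.24,0],[0.08,0.48,0],[0.12,0.72,0],[0.16,0.96,0],[0.2,1.2,0]],"turn":[0,0,0,0,0]}'
python3 -m crank '{"travel":[[0.04,0.24,0],[0.08,0.48,0],[0.12,0.72,0],[0.16,0.96,0],[0.2,1.2,0]],"turn":[0,0,0,0,0]}'
python3 -m crank '{"travel":[[0.04,0.24,0],[0.08,0.48,0],[0.12,0.72,0],[0.16,0.96,0],[0.2,1.2,0]],"turn":[0,0,0,0,0]}'
python3 -m crank '{"travel":[[0.04,0.24,0],[0.08,0.48,0],[0.12,0.7,0],[0.16,0.9,0],[0.19,1.08,0]],"turn":[0,0,0,0,0]}'
python3 -m crank '{"travel":[[0.02,0.12,0],[0.04,0.24,0],[0.06,0.34,0],[0.06,0.4,0],[0.06,0.41,0]],"turn":[0,0,0,0,0]}'
python3 -m crank '{"travel":[[0,0,0],[0,0,0],[0,0,0]],"turn":[0,0,0]}'
python3 to.py .500 .033 .230 91.5
```

```text
clock: 4.68
tcp_pos: [0.5316, -0.122, 0.2341]
orientation: [0.002, -0.013, 1.0, -0.002]
wrist_force: [1.3, -5.1, 7.0]
finger_gap: 0.0247
clock: 5.1
tcp_pos: [0.5223, -0.0741, 0.234]
orientation: [0.002, -0.013, 1.0, -0.002]
wrist_force: [0.8, -6.0, 6.6]
finger_gap: 0.025
clock: 5.52
tcp_pos: [0.5131, -0.0262, 0.234]
orientation: [0.002, -0.013, 1.0, -0.002]
wrist_force: [1.4, -5.7, 7.4]
finger_gap: 0.0248
clock: 5.93
tcp_pos: [0.5043, 0.0171, 0.234]
orientation: [0.002, -0.013, 1.0, -0.001]
wrist_force: [1.7, -6.4, 7.7]
finger_gap: 0.025
clock: 6.35
tcp_pos: [0.5012, 0.0335, 0.2338]
orientation: [0.002, -0.013, 1.0, -0.001]
wrist_force: [0.8, -4.3, 6.6]
finger_gap: 0.0248
clock: 6.6
tcp_pos: [0.5013, 0.0333, 0.2337]
orientation: [0.002, -0.013, 1.0, -0.001]
wrist_force: [0.7, -5.2, 7.2]
finger_gap: 0.0249
clk 6.6 tcp [0.5013 0.0333 0.2337] yaw_y 91.46 f [ 0.7 -5.2  7.2] gap 0.0249
units [ 0.032 -0.007  0.093] turn [np.float64(-0.001)]
```

```bash
python3 -m crank '{"travel":[[0,0,0],[0,0,0],[0,0,0],[0,0,0],[0,0,0]],"turn":[0,0,0,0,0]}' 85
python3 -m crank '{"travel":[[0,0,-0.3],[0,0,-0.9],[0,0,-1.6],[0,0,-2.3],[0,0,-2.6]],"turn":[0,0,0,0,0]}'
python3 -m crank '{"travel":[[0,-0.9,0],[0,-1.9,0],[0,-2.9,0],[0,-3.9,0],[0,-4.9,0]],"turn":[0,0,0,0,0]}'
python3 -m crank '{"travel":[[0,-0.9,0],[0,-1.4,0],[0,-1.4,0]],"turn":[0,0,0]}' 0
python3 - <<'E'
from h import *
c=read_camera("top");i=c["image"][118:258,130:325,::-1]
cv2.imwrite("pics/p6.png",cv2.resize(cv2.convertScaleAbs(i,alpha=1.6,beta=15),None,fx=4,fy=4,interpolation=cv2.INTER_CUBIC))
E
python3 to.py .66 -.13 .12 
```

```text
clock: 7.02
tcp_pos: [0.4996, 0.0346, 0.2317]
orientation: [-0.0, -0.013, 1.0, 0.0]
wrist_force: [0.0, -0.0, 0.7]
finger_gap: 0.0829
clock: 7.43
tcp_pos: [0.5006, 0.0344, 0.3395]
orientation: [0.002, -0.013, 1.0, -0.0]
wrist_force: [0.2, -0.4, 0.6]
finger_gap: 0.0848
clock: 7.85
tcp_pos: [0.5048, -0.1631, 0.3361]
orientation: [0.0, -0.013, 1.0, 0.0]
wrist_force: [-0.6, 0.5, 0.0]
finger_gap: 0.0849
clock: 8.1
tcp_pos: [0.5063, -0.2217, 0.3348]
orientation: [-0.001, -0.011, 1.0, -0.0]
wrist_force: [-0.7, 0.3, 0.5]
finger_gap: 0.0514
clk 8.15 tcp [ 0.5062 -0.2195  0.3351] yaw_y 91.3 f [1.3 0.1 0.6] gap 0.0431
units [-3.899  2.145  5.375] turn []
```

View pics/p6.png

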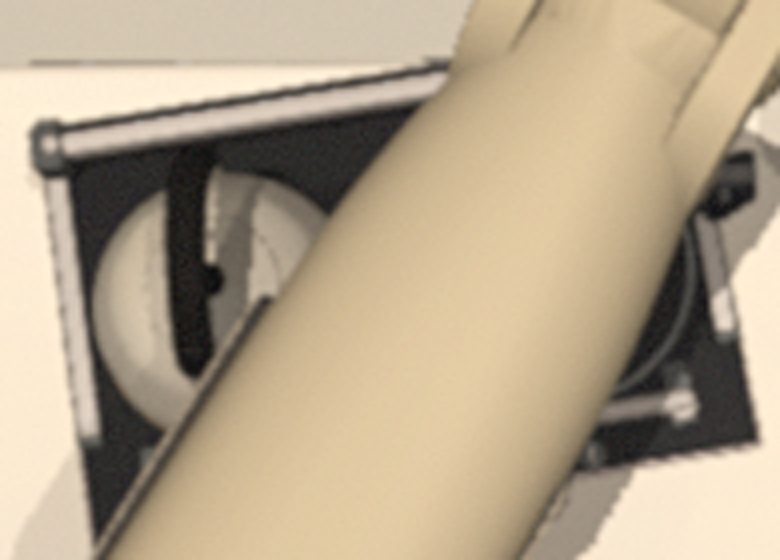

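The top view shows the kettle on the left ring, its left edge at crop (92,300). The forearm hides its right half, so I'll swing the arm further right and look again.

```bash
python3 -m crank '{"travel":[[0.4,-0.8,0],[0.8,-1.7,0],[1.2,-2.6,0],[1.6,-3.5,0],[2.0,-4.4,0]],"turn":[0,0,0,0,0]}'
python3 -m crank '{"travel":[[0,0,0],[0,0,0]],"turn":[0,0]}'
python3 - <<'E'
from h import *
c=read_camera("top");i=c["image"][118:258,130:325,::-1]
cv2.imwrite("pics/p7.png",cv2.resize(cv2.convertScaleAbs(i,alpha=1.6,beta=15),None,fx=4,fy=4,interpolation=cv2.INTER_CUBIC))
E
```

```text
clock: 8.57
tcp_pos: [0.431, -0.3953, 0.3364]
orientation: [0.0, -0.014, 1.0, 0.0]
wrist_force: [0.1, -0.4, 0.4]
finger_gap: 0.0001
clock: 8.73
tcp_pos: [0.4306, -0.3961, 0.3355]
orientation: [-0.0, -0.012, 1.0, 0.001]
wrist_force: [0.5, -0.4, 0.0]
finger_gap: 0.0
```

View pics/p7.png

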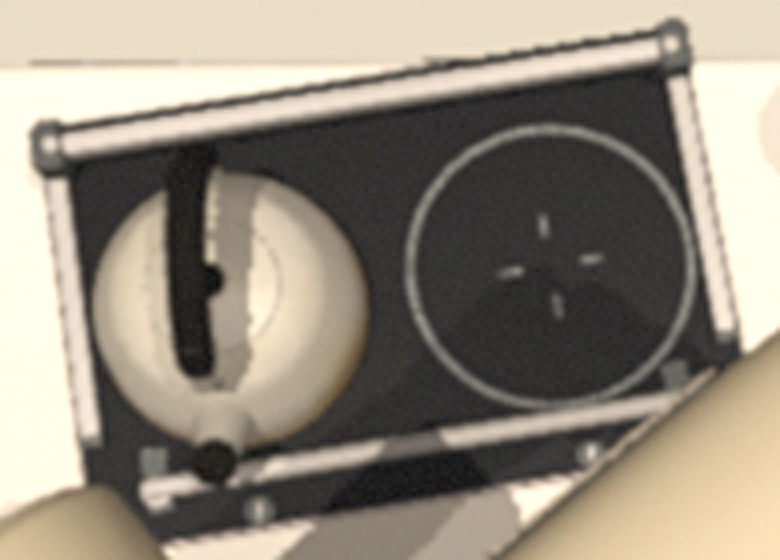

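The view is now clear: the kettle covers the narrow ring (edges at crop x 93 and 368), and the wide ring's cross is at (550,265).

```bash
python3 - <<'E'
from h import *
c=read_camera("top")
w=lambda p,z:ray(c,crop(p),z)[:2]
n,wd=w((240,317),.03),w((550,265),.03);u=(n-wd)/np.linalg.norm(n-wd)
print("ring dist",np.linalg.norm(n-wd))
R=np.c_[[u[1],-u[0]],u];t=(n+wd)/2-R@[-.004,0];np.savez("hob.npz",R=R,t=t)
print("yaw",np.degrees(np.arctan2(R[1,0],R[0,0])),"t",t,"narrow",n)
H=lambda X:R.T@(X-t)
for nm,pp in(("now",[(93,300),(105,350),(130,395),(165,428),(280,430),(325,395),(355,350),(368,305)]),("start",[(420,250),(440,310),(480,350),(530,378),(610,375),(660,335),(685,280)])):
  for z in(.05,.07):
    pts=np.array([w(p,z) for p in pp]);A=np.c_[2*pts,np.ones(len(pp))];q=np.linalg.lstsq(A,(pts**2).sum(1),rcond=None)[0]
    print(nm,z,"hob",H(q[:2]),"r",np.sqrt(q[2]+q[:2]@q[:2]))
for nm,p in("bar",(360,97)),("barbackL",(200,112)),("rail",(420,447)):print(nm,H(w(p,.073)))
for hx,hy in((.145,-.09),(.165,-.09)):print(hx,R@[hx,hy]+t)
E
```

```text
ring dist 0.22917923063619358
yaw 9.009444066622368 t [ 0.5285069  -0.08242275] narrow [0.50661183 0.03012673]
now 0.05 hob [0.00284291 0.11786815] r 0.09722268333261444
now 0.07 hob [-0.00112551  0.11561731] r 0.09572921780956632
start 0.05 hob [ 0.00383501 -0.12063958] r 0.09672910686178011
start 0.07 hob [-0.00014865 -0.11922663] r 0.09524322330846567
bar [0.13213732 0.00154696]
barbackL [0.14042871 0.11653872]
rail [-0.12408641 -0.00017486]
0.145 [ 0.68581172 -0.14860577]
0.165 [ 0.70556497 -0.14547383]
```

```bash
python3 to.py .7036 -.1458 .335 99.0
```

```text
clk 8.83 tcp [ 0.4316 -0.3943  0.3361] yaw_y 91.55 f [-0.1  0.7 -0. ] gap -0.0002
units [-6.967  6.025  0.034] turn [np.float64(-0.13)]
```

```bash
python3 -m crank '{"travel":[[-0.7,0.6,0],[-1.4,1.2,0],[-2.1,1.8,0],[-2.8,2.4,0],[-3.5,3.0,0]],"turn":[0,0,0,0,0]}'
python3 -m crank '{"travel":[[-0.7,0.6,0],[-1.4,1.2,0],[-2.1,1.8,0],[-2.8,2.4,0],[-3.47,3.02,0]],"turn":[-0.06,-0.13,-0.13,-0.13,-0.13]}'
python3 -m crank '{"travel":[[0,0,0],[0,0,0]],"turn":[0,0]}'
python3 to.py .7036 -.1458 .046 99.0
```

```text
clock: 9.25
tcp_pos: [0.5695, -0.2681, 0.3368]
orientation: [0.0, -0.015, 1.0, 0.0]
wrist_force: [0.6, -0.7, 1.3]
finger_gap: 0.0001
clock: 9.67
tcp_pos: [0.7046, -0.143, 0.3369]
orientation: [0.0, -0.08, 0.997, 0.0]
wrist_force: [0.5, -1.4, 1.4]
finger_gap: -0.0003
clock: 9.83
tcp_pos: [0.7049, -0.1429, 0.3345]
orientation: [-0.001, -0.081, 0.997, 0.001]
wrist_force: [-0.2, -0.2, 0.8]
finger_gap: -0.0001
clk 9.83 tcp [ 0.7049 -0.1429  0.3345] yaw_y 99.33 f [-0.2 -0.2  0.8] gap -0.0001
units [ 0.031 -0.076  7.212] turn [np.float64(0.006)]
```

```bash
python3 -m crank '{"travel":[[0,-0.05,0.9],[0,-0.05,1.9],[0,-0.05,2.9],[0,-0.05,3.9],[0,-0.05,4.9]],"turn":[0,0,0,0,0]}'
python3 -m crank '{"travel":[[0,0,0.6],[0,0,1.1],[0,0,1.6],[0,0,2.0],[0,0,2.3]],"turn":[0,0,0,0,0]}'
python3 -m crank '{"travel":[[0,0,0],[0,0,0],[0,0,0]],"turn":[0,0,0]}'
python3 to.py .7036 -.1458 .046 99.0
python3 - <<'E'
from h import *
a=[]
for n,(y,x) in(("top",(120,180)),("scene",(130,200))):
    c=read_camera(n);i=c["image"][y:y+130,x:x+130,::-1];a.append(cv2.resize(i,None,fx=3,fy=3,interpolation=cv2.INTER_CUBIC))
cv2.imwrite("pics/p8.png",cv2.convertScaleAbs(np.hstack(a),alpha=1.5))
E
```

```text
clock: 10.25
tcp_pos: [0.7025, -0.1491, 0.1401]
orientation: [0.001, -0.078, 0.997, -0.0]
wrist_force: [0.9, -0.8, -0.2]
finger_gap: 0.0002
clock: 10.67
tcp_pos: [0.702, -0.1491, 0.0474]
orientation: [-0.001, -0.078, 0.997, 0.0]
wrist_force: [-0.6, -0.1, 0.6]
finger_gap: -0.0006
clock: 10.92
tcp_pos: [0.7044, -0.1498, 0.0499]
orientation: [0.001, -0.078, 0.997, -0.0]
wrist_force: [0.3, -0.4, 0.9]
finger_gap: 0.0001
clk 10.92 tcp [ 0.7044 -0.1498  0.0499] yaw_y 98.95 f [ 0.3 -0.4  0.9] gap 0.0001
units [0.005 0.102 0.097] turn [np.float64(-0.001)]
```

View pics/p8.png

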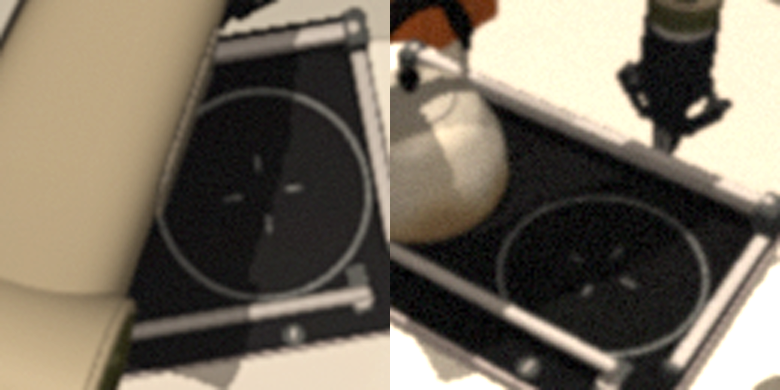

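The fingers are behind the bar, at about (665,140) in the right-hand view, and clear of the kettle. Next I'll pull towards the rail in small steps and watch the force.

```bash
python3 -m crank '{"travel":[[0.05,0,0.1],[0.1,0,0.1],[0.15,0,0.1],[0.2,0,0.1],[0.25,0,0.1]],"turn":[0,0,0,0,0]}'
python3 -m crank '{"travel":[[0.05,0,0],[0.1,0,0],[0.15,0,0],[0.2,0,0],[0.25,0,0]],"turn":[0,0,0,0,0]}'
python3 -m crank '{"travel":[[0.05,0,0],[0.1,0,0],[0.15,0,0],[0.2,0,0],[0.25,0,0]],"turn":[0,0,0,0,0]}'
python3 -m crank '{"travel":[[0.05,0,0],[0.1,0,0],[0.15,0,0],[0.2,0,0],[0.25,0,0]],"turn":[0,0,0,0,0]}'
python3 to.py .66 -.15 .046 99
```

```text
clock: 11.43
tcp_pos: [0.6937, -0.1512, 0.0441]
orientation: [-0.0, -0.078, 0.997, 0.0]
wrist_force: [0.7, -0.5, -0.4]
finger_gap: 0.0001
clock: 11.85
tcp_pos: [0.6843, -0.1527, 0.0441]
orientation: [0.0, -0.078, 0.997, 0.0]
wrist_force: [2.6, 0.6, -0.9]
finger_gap: 0.0001
clock: 12.27
tcp_pos: [0.6741, -0.1543, 0.0441]
orientation: [0.0, -0.078, 0.997, 0.0]
wrist_force: [2.5, 0.2, -1.7]
finger_gap: -0.0002
clock: 12.68
tcp_pos: [0.6642, -0.1558, 0.0442]
orientation: [0.0, -0.078, 0.997, 0.0]
wrist_force: [3.2, 1.3, -1.0]
finger_gap: -0.0003
clk 12.68 tcp [ 0.6642 -0.1558  0.0442] yaw_y 98.95 f [ 3.2  1.3 -1. ] gap -0.0003
units [ 0.081  0.16  -0.046] turn [np.float64(-0.001)]
```

```bash
for k in 1 ; do python3 -m crank '{"travel":[[0.03,0,0],[0.06,0,0],[0.09,0,0],[0.12,0,0],[0.15,0,0]],"turn":[0,0,0,0,0]}'; done
python3 -m crank '{"travel":[[0.02,0,0],[0.04,0,0],[0.06,0,0],[0.08,0,0],[0.1,0,0]],"turn":[0,0,0,0,0]}'
python3 -m crank '{"travel":[[0.02,0,0],[0.04,0,0],[0.06,0,0]],"turn":[0,0,0]}'
python3 to.py .66 -.15 .046 99
```

```text
clock: 13.1
tcp_pos: [0.6593, -0.1566, 0.0442]
orientation: [0.001, -0.078, 0.997, 0.0]
wrist_force: [6.2, 0.3, -2.9]
finger_gap: -0.0003
clock: 13.52
tcp_pos: [0.6554, -0.1572, 0.0442]
orientation: [0.001, -0.078, 0.997, 0.0]
wrist_force: [6.0, 1.5, -2.4]
finger_gap: -0.0001
clock: 13.77
tcp_pos: [0.6531, -0.1576, 0.0442]
orientation: [0.001, -0.078, 0.997, 0.0]
wrist_force: [6.4, 0.9, -2.3]
finger_gap: 0.0004
clk 13.77 tcp [ 0.6531 -0.1576  0.0442] yaw_y 98.97 f [ 6.4  0.9 -2.3] gap 0.0004
units [-0.201  0.16  -0.046] turn [np.float64(-0.001)]
```

```bash
python3 -m crank '{"travel":[[0.02,0,0],[0.04,0,0],[0.06,0,0],[0.08,0,0]],"turn":[0,0,0,0]}'
python3 -m crank '{"travel":[[0.02,0,0],[0.04,0,0],[0.06,0,0]],"turn":[0,0,0]}'
python3 to.py .66 -.15 .046 99
```

```text
clock: 14.1
tcp_pos: [0.6499, -0.1581, 0.0441]
orientation: [0.001, -0.078, 0.997, 0.0]
wrist_force: [5.4, 0.7, -2.4]
finger_gap: 0.0001
clock: 14.35
tcp_pos: [0.6475, -0.1584, 0.0441]
orientation: [0.001, -0.078, 0.997, 0.0]
wrist_force: [6.1, 1.1, -2.7]
finger_gap: 0.0001
clk 14.35 tcp [ 0.6475 -0.1584  0.0441] yaw_y 98.97 f [ 6.1  1.1 -2.7] gap 0.0001
units [-0.341  0.159 -0.046] turn [np.float64(-0.0)]
```

```bash
python3 -m crank '{"travel":[[0.02,0,0],[0.04,0,0],[0.06,0,0]],"turn":[0,0,0]}'
python3 to.py .66 -.15 .046 99
```

```text
clock: 14.6
tcp_pos: [0.6451, -0.1588, 0.0441]
orientation: [0.001, -0.078, 0.997, 0.0]
wrist_force: [5.5, 1.2, -3.2]
finger_gap: 0.0004
clk 14.6 tcp [ 0.6451 -0.1588  0.0441] yaw_y 98.97 f [ 5.5  1.2 -3.2] gap 0.0004
units [-0.402  0.16  -0.046] turn [np.float64(-0.001)]
```

```bash
python3 -m crank '{"travel":[[0.02,0,0],[0.04,0,0]],"turn":[0,0]}' | grep -E "tcp|force"
python3 to.py .66 -.15 .046 99
```

```text
tcp_pos: [0.6436, -0.159, 0.0441]
wrist_force: [6.3, 0.5, -3.1]
clk 14.77 tcp [ 0.6436 -0.159   0.0441] yaw_y 98.97 f [ 6.3  0.5 -3.1] gap -0.0001
units [-0.441  0.159 -0.045] turn [np.float64(-0.001)]
```

```bash
python3 -m crank '{"travel":[[0.02,0,0],[0.04,0,0]],"turn":[0,0]}' | grep -E "tcp|force"
python3 to.py .66 -.15 .046 99
```

```text
tcp_pos: [0.642, -0.1593, 0.0442]
wrist_force: [5.8, 0.6, -3.2]
clk 14.93 tcp [ 0.642  -0.1593  0.0442] yaw_y 98.97 f [ 5.8  0.6 -3.2] gap -0.0003
units [-0.481  0.159 -0.045] turn [np.float64(-0.001)]
```

```bash
python3 -m crank '{"travel":[[0.02,0,0],[0.04,0,0]],"turn":[0,0]}' | grep -E "tcp|force"
python3 to.py .66 -.15 .046 99
```

```text
tcp_pos: [0.6407, -0.1595, 0.0442]
wrist_force: [8.3, 2.7, -5.1]
clk 15.1 tcp [ 0.6407 -0.1595  0.0442] yaw_y 98.98 f [ 8.3  2.7 -5.1] gap 0.0001
units [-0.513  0.16  -0.044] turn [np.float64(-0.0)]
```

The force is rising, so the kettle has met the rail. I'll use finer steps now.

```bash
python3 -m crank '{"travel":[[0.01,0,0],[0.01,0,0]],"turn":[0,0]}' | grep -E "tcp|force"
```

```text
tcp_pos: [0.6407, -0.1595, 0.0442]
wrist_force: [7.2, 1.8, -3.9]
```

```bash
python3 -m crank '{"travel":[[0.01,0,0],[0.01,0,0]],"turn":[0,0]}' | grep -E "tcp|force"
```

```text
tcp_pos: [0.6407, -0.1595, 0.0442]
wrist_force: [8.8, 2.4, -4.7]
```

```bash
python3 -m crank '{"travel":[[0.02,0,0],[0.02,0,0]],"turn":[0,0]}' | grep -E "tcp|force"
```

```text
tcp_pos: [0.6406, -0.1595, 0.0443]
wrist_force: [11.3, 3.2, -5.7]
```

```bash
python3 -m crank '{"travel":[[0.02,0,0],[0.02,0,0]],"turn":[0,0]}' | grep -E "tcp|force"
```

```text
tcp_pos: [0.6405, -0.1596, 0.0443]
wrist_force: [13.2, 3.8, -6.6]
```

```bash
python3 -m crank '{"travel":[[0.005,0,0],[0.005,0,0],[0.005,0,0],[0.005,0,0],[0.005,0,0]],"turn":[0,0,0,0,0]}' | grep -E "tcp|force"
python3 -m crank '{"travel":[[-0.02,0,0],[-0.05,0,0],[-0.1,0,0],[-0.2,0,0],[-0.35,0,0]],"turn":[0,0,0,0,0]}' | grep -E "tcp|force"
python3 -m crank '{"travel":[[-0.1,0,0],[-0.1,0,-0.5],[-0.1,0,-1.3],[-0.1,0,-2.2],[-0.1,0,-3.1]],"turn":[0,0,0,0,0]}' | grep -E "tcp|force"
python3 -m crank '{"travel":[[0,0,-0.9],[0,0,-1.8],[0,0,-2.7],[0,0,-3.6],[0,0,-4.2]],"turn":[0,0,0,0,0]}' | grep -E "tcp|force"
python3 -m crank '{"travel":[[0.8,-0.6,0],[1.6,-1.2,0],[2.4,-1.8,0],[3.2,-2.4,0],[4.0,-3.0,0]],"turn":[0,0,0,0,0]}' | grep -E "tcp|force"
python3 -m crank '{"travel":[[0.4,-0.9,0],[0.8,-1.8,0],[1.2,-2.6,0],[1.2,-2.6,0],[1.2,-2.6,0]],"turn":[0,0,0,0,0]}' | grep -E "tcp|force"
python3 - <<'E'
from h import *
c=read_camera("top");i=c["image"][118:258,130:325,::-1]
cv2.imwrite("pics/p9.png",cv2.resize(cv2.convertScaleAbs(i,alpha=1.6,beta=15),None,fx=4,fy=4,interpolation=cv2.INTER_CUBIC))
E
```

```text
tcp_pos: [0.6405, -0.1595, 0.0443]
wrist_force: [13.3, 3.3, -6.7]
tcp_pos: [0.6496, -0.1579, 0.0439]
wrist_force: [-0.0, -0.6, -0.6]
tcp_pos: [0.6539, -0.1571, 0.1686]
wrist_force: [0.5, 0.2, 0.3]
tcp_pos: [0.6547, -0.1574, 0.3404]
wrist_force: [0.0, 0.2, 0.2]
tcp_pos: [0.5138, -0.3016, 0.3362]
wrist_force: [0.4, -0.1, -0.6]
tcp_pos: [0.4828, -0.4129, 0.3352]
wrist_force: [1.1, 0.6, -0.1]
```

View pics/p9.png

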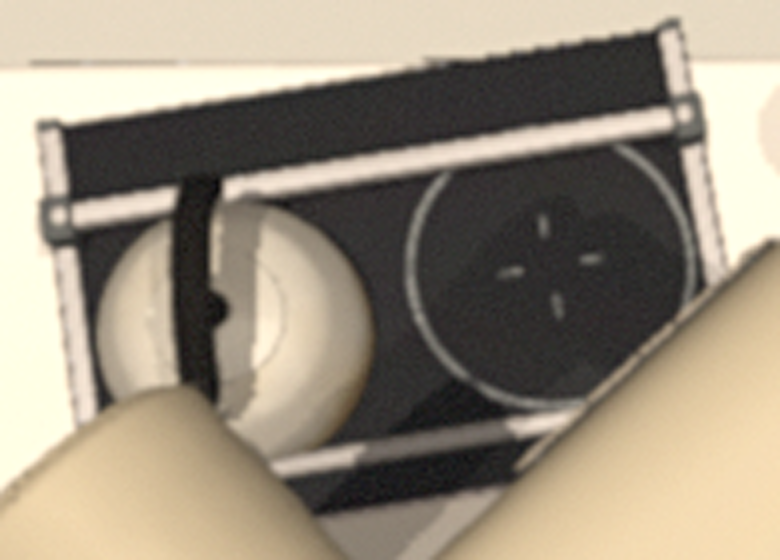

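The view shows the bar drawn up against the kettle's back (bar line through about (372,160)), the kettle at the rail, and the arm clear. One numeric check remains before I hand in.

```bash
python3 - <<'E'
from h import *
c=read_camera("top");d=np.load("hob.npz");R,t=d["R"],d["t"];H=lambda X:R.T@(X-t)
w=lambda p,z:ray(c,crop(p),z)[:2]
b=[H(w(p,.065)) for p in((58,217),(687,117))];print("bar ends",b)
e=[H(w(p,.065)) for p in((98,320),(375,325))];print("kettle sides",e,"y",(e[0]+e[1])[1]/2)
x=(b[0][0]+b[1][0])/2-.102;print("kettle x",x,"dist mm",1e3*np.hypot(x+.004,(e[0]+e[1])[1]/2-.115))
print(get_state()["clock"])
E
```

```text
bar ends [array([0.08305487, 0.22852917]), array([ 0.08004635, -0.22887828])]
kettle sides [array([0.00414453, 0.210226  ]), array([-0.03244639,  0.0174088 ])] y 0.11381740007539491
kettle x -0.020449390180678942 dist mm 16.49184586084568
18.3667
```

```bash
python3 -c "
from workcell import *
print(hand_in())"
```

```text
the job is handed in; nothing more can be done
None
```

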